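# Build up the keyed drive mandrel on a crank damper

### The arm

A 6-joint arm with a two-finger parallel gripper is mounted at the origin on the work surface. World frame = base frame: x ahead of the robot, y to its left, z up, the work surface at z = 0. Lengths are in m, angles in degrees, forces in N, time in s.
With the tool pointing down it reaches from about 0.3 to 0.75 m from the base axis. Payload 8.5 kg.
Tool frame: the origin (TCP) lies on the centre line of the jaws, within the pads' length; the fingertips stand 19 mm ahead of it and the grasp point (between the pads) is the TCP (env.tcp_to_tips is the z of the fingertips in the tool frame, in m); z points along the fingers, y is the line along which they close (so a half turn about z gives the same grasp; the last joint's range is limited). The gripper opens to 85 mm and grips with 20 to 120 N. Pads are 22 mm wide; open, the fingers measure 114 mm over their backs; the gripper's body (76 mm by 85 mm) begins 54 mm behind the grasp point. The pads swing forward as they close: fully open they stand 13 mm farther back than shut.
Start: joints at [-78.627, 21.807, 74.336, -0, 83.858, -12.336], TCP at [0.221, -0.504, 0.25] pointing down, gripper open.
Joint ranges: [-178.18, 178.18], [-50.72, 133.34], [12.68, 142.11], [-81.47, 261.47], [9.98, 163.14], [-165.26, 165.26]. Speed limits (degrees/s): [136.94, 136.94, 180, 180, 180, 180].

### API

Orientations are given as a 3x3 rotation matrix whose columns are the frame's x, y, z axes.
In Python, from rig import env gives the robot as it stands.
- The arm moves only by the tool servo_tool, never from a script. Its argument "steps" is a list of rows, each an object of numbers: "tx", "ty", "tz": the shift along the world's x, y, z in cm; "yaw": the turn about the world's z in degrees; "claw": the finger opening in cm, from 0 to 8.54. In form: [{"tx": .., "ty": .., "tz": .., "yaw": .., "claw": ..}, ...]. A call has 1 to 20 rows; each row shifts and turns the commanded pose from where the row before left it; what a row does not reach is not made up. A row lasts 1/10 s, in which the tool goes at most 50 mm and 8.59 degrees, less where a joint would pass 70% of its speed; a pose out of reach is approached as far as the arm can. A call with a gripper value outside its range is refused whole. The fingers move at their own pace and stop on an object; "newtons" is the grip in N (left out, the last holds). Time passes only in rows, so rows that do not move let the fingers close. It gives the time, the measured TCP pose, the force, the opening and the grip force at its end, in the units of the state.
- env.observe(): the state, without advancing time (a new reading comes with each control period).
- env.get_image(name): name is "scene" or "top" or "wrist"; returns (picture, depth): 400x640x3 uint8, red, green, blue; 400x640 float32, m along the optical axis (not along the pixel's ray), 0 where there is no reading.
- env.camera_model(name): a dict with "fovy" (degrees; the focal length in pixels is half the picture's height over the tangent of half this angle, whatever the lens; pixels are square), "cx", "cy" (the principal point, pixels), "dist_coeffs" ([k1, k2, p1, p2, k3] as OpenCV has them; the pictures are not rectified), "T" (4x4, takes a point from camera to world coordinates). Camera axes: x right, y down, z forward; pixel columns grow to the right and rows downward; lengths in m; the calibration is good to about 2 mm. A picture is of the moment at which its call begins: read the wrist's pose just before it. camera_model takes no time and is no camera call; for the wrist camera it gives the pose at the moment of the call.
- env.close_job(): hands the job in; it is judged then, once.
The state is a dict: "time_s": time; "q": joint angles; "qvel": joint speeds; "joint_efforts": joint torques, N m; "position": TCP position; "tool_rot": TCP orientation; "ft_force": force on the tool from outside, world axes, zero at the start; "wrist_torque": the same for the moment, N m; "grip_width": finger opening in m; "gripper_force": force on a finger pad.
Only numpy, scipy, OpenCV 4.12 (cv2) and the standard library are available. Lean on these libraries where they do the work, as an engineer would, in place of code of your own. Each camera call takes 0.05 s, during which the arm holds its last target. There are 200 camera calls.

### The job

Build up the drive mandrel on the crank damper: slide on the thick spacer first, then the blue toothed pulley, then the thin spacer, each fully home against the one before it. The mandrel is bolted on at an unmarked angle, so turn each part under light pressure until its keyway finds the key, then lower it gently all the way; never force or ram a part, and leave the piston, the wrench and the ring box where they are.

Things in the scene. Friction and masses are not known exactly. Their poses are not given: they have to be found in the camera images.
- damper: dark steel crankshaft damper, a disc 165 mm across and 45 mm thick lying on the bench, immovable; origin at the centre of its underside, z up. The upright drive mandrel is bolted on top at its centre and cannot turn. This pose does not tell which way the mandrel's key points
- shoulder (a point): foot of the mandrel shaft: centre of the upper face of its flange (84 mm across, 10 mm thick, four screw heads 3 mm high at radius 33.5 mm), 55 mm above the bench. The thick spacer's underside sits here. A brass key 8 mm wide stands 4 mm out of the shaft (outer face 18 mm from its axis), from the flange up to a square end 50 mm above it
- nose (a point): centre of the mandrel shaft's top end, 58 mm above shoulder. Shaft 28 mm in diameter, the top 4 mm tapered to 21 mm; its top 8 mm, above the key, are round and pilot a part before it meets the key's end. Seen from the axis the key points along world +x (away from the robot), turned about the vertical by an unknown -0.8 to +0.8 rad
- thick_mid (a point): thick spacer: steel ring, outer diameter 50 mm, height 24 mm, lying flat, 0.24 kg; the point is on its axis (z) half-way up. Bore 30 mm with one keyway right through, 11 mm wide, reaching 19.5 mm out from the axis on the ring's own +x side, marked by a yellow paint line on the top face. It passes the key when it points within about 0.08 rad of it
- pulley_mid (a point): blue toothed belt pulley with black teeth, outer diameter 55 mm, height 20 mm, lying flat, about 0.11 kg; the point is on its axis half-way up; z is its axis. Bore and keyway (on its own +x, yellow line) as on the thick spacer
- thin_mid (a point): thin spacer: steel ring, outer diameter 50 mm, height 10 mm, lying flat, about 0.1 kg; the point is on its axis half-way up; z is its axis. Bore and keyway (on its own +x, yellow line) as on the thick spacer
- piston: bystander: aluminium piston 92 mm across and 50 mm tall standing on the bench; origin at the centre of its underside
- wrench: bystander: steel wrench lying on the bench between the robot and the damper; origin near its middle on its underside, its length along its own x
- ring_box: bystander: cardboard box 90 x 120 x 35 mm beyond the damper; origin at the centre of its underside
Mind the look-alikes: they are no part of the job. Of the things shaped like the part that bears thin_mid, the bare steel one is meant. What is shaped like the part that bears thick_mid but red is not meant.

How it is judged:
By the outcome, as a careful person would: the job done as asked, in the order asked, and still so for the second after the job is handed in, with the robot touching nothing.
It also fails if it takes over 72 s, if anything falls off the work surface, if the arm or the gripper's body presses on something with over 40 N, if the wrist force passes 120 N, or if a joint passes its speed limit or range.

## Working session

There is one attempt and no reset: what is moved stays moved. The work goes in short steps, Python scripts to look and compute and a tool call to move; the robot and the scene stay as the last step left them, time stands still between calls to the robot, and variables do not carry over. Pictures are saved under pics/ and viewed, at most 10 in all, crops included, and the job is handed in when it is done.

Besides the shell and the picture viewer there is one more tool, called after "Request:" by a JSON object that holds its "fn" and its "kwargs". servo_tool: Moves the arm, as the interface text tells. Its arguments: {"type":"object","properties":{"steps":{"type":"array"},"newtons":{"type":"number"}},"required":["steps"]}

```bash
mkdir -p pics; ls
cat > h.py <<'E'
import numpy as np, cv2
from rig import env
def K(m): 
    f=200/np.tan(np.radians(m['fovy'])/2); return np.array([[f,0,m['cx']],[0,f,m['cy']],[0,0,1.]])
def ray(m,uv,z):
    p=cv2.undistortPoints(np.array(uv,float).reshape(-1,1,2),K(m),np.array(m['dist_coeffs'],float))[:,0]
    T=np.array(m['T']); d=np.c_[p,np.ones(len(p))]@T[:3,:3].T; o=T[:3,3]
    return o+d*((z-o[2])/d[:,2])[:,None]
E
python3 - <<'E'
from h import *
for n in ['top','scene']:
    im,d=env.get_image(n); m=env.camera_model(n); cv2.imwrite(f'pics/{n}0.png',im[:,:,::-1]); np.savez(f'{n}0.npz',im=im,d=d)
    print(n,m)
print(env.observe())
E
```

```text
pics
top {'fovy': 49.49538428093739, 'cx': 320.5058387175786, 'cy': 198.82297416153827, 'dist_coeffs': array([-0.11132656,  0.        ,  0.        ,  0.        ,  0.        ]), 'T': array([[ 0.01610591, -0.9931769 ,  0.11549997,  0.46416013],
       [-0.99976819, -0.01434567,  0.01605535, -0.03580122],
       [-0.01428888, -0.11573179, -0.99317772,  1.10051076],
       [ 0.        ,  0.        ,  0.        ,  1.        ]])}
scene {'fovy': 52.195074479036, 'cx': 316.9912883264227, 'cy': 199.51479833307474, 'dist_coeffs': array([-0.07618194,  0.        ,  0.        ,  0.        ,  0.        ]), 'T': array([[-0.79766433,  0.46984793, -0.37811974,  0.93692692],
       [ 0.60292826,  0.60621051, -0.51863892,  0.47266951],
       [-0.01446127, -0.64167885, -0.7668371 ,  0.81615516],
       [ 0.        ,  0.        ,  0.        ,  1.        ]])}
{'time_s': 0.1, 'q': array([-7.86289211e+01,  2.18379967e+01,  7.43773033e+01,  2.18536193e-03,
        8.38574540e+01, -1.23353107e+01]), 'qvel': array([ 0.02677464, -0.17658803, -0.08624898,  0.02309905,  0.06558499,
        0.01822963]), 'joint_efforts': array([ 3.67454209e-03, -4.49221659e+01, -2.31658423e+01, -1.86843890e-04,
        3.61775841e-03, -8.72742945e-07]), 'position': array([ 0.22109374, -0.5033655 ,  0.24978367]), 'tool_rot': array([[ 9.15619447e-01,  4.02045997e-01, -2.13178148e-04],
       [ 4.02045935e-01, -9.15618642e-01,  1.25234976e-03],
       [ 3.08312322e-04, -1.23238320e-03, -9.99999193e-01]]), 'ft_force': array([-0.52259925, -0.28261221, -0.76530248]), 'wrist_torque': array([0.03337628, 0.00406249, 0.00649097]), 'gripper_force': 0.0, 'grip_width': 0.08546613587543087}
```

View pics/top0.png

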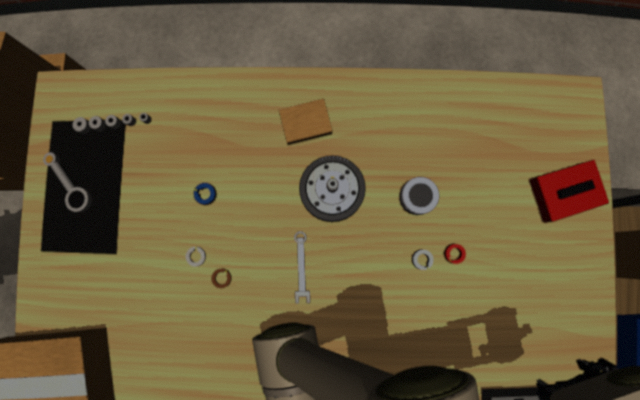

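View pics/scene0.png

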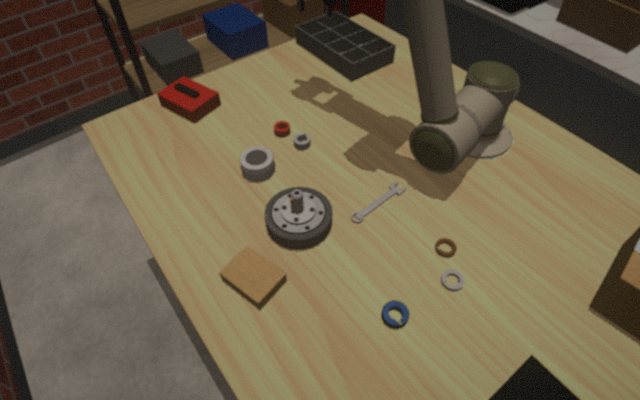

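Top view: the thick-like rings are the steel one at (423,259) and a red one at (455,253). The steel one is meant, since red is excluded. The thin-like rings are bare steel at (196,257) and brown at (221,278); bare steel is meant. The blue pulley is at (205,193) and the damper at (332,187). I'll confirm in an enlarged crop and measure.

Run:
```python
from h import *
z=np.load('top0.npz'); im=z['im']; d=z['d']; m=env.camera_model('top')
bg=cv2.medianBlur(im,3)
hsv=cv2.cvtColor(im,cv2.COLOR_RGB2HSV)
for n,(u,v),h in [('thick',(423,259),.024),('pulley',(205,193),.020),('thin',(196,257),.010),('damper',(332,187),.045)]:
    r=45 if n=='damper' else 20
    x0,y0=u-r,v-r; sub=hsv[y0:v+r,x0:u+r]
    mk=((sub[...,0]<13)|(sub[...,0]>32)|(sub[...,1]<60)).astype(np.uint8)
    nn,lab,st,ce=cv2.connectedComponentsWithStats(mk)
    k=1+np.argmax(st[1:,4]); c=max(cv2.findContours((lab==k).astype(np.uint8),0,1)[0],key=cv2.contourArea)
    (cx,cy),ax,a=cv2.fitEllipse(c); p=ray(m,[(cx+x0,cy+y0)],h)[0]
    print(n,round(cx+x0,1),round(cy+y0,1),np.round(ax,1),np.round(p*100,2),st[k])
A=[im[v-22:v+22,u-22:u+22] for u,v in [(438,257),(208,266),(205,193),(332,187)]]
A=[cv2.resize(a,(390,290) if 0 else (290,290),interpolation=cv2.INTER_CUBIC) for a in A]
o=np.vstack([np.hstack(A[:2]),np.hstack(A[2:])])
cv2.imwrite('pics/crop1.png',o[:,:,::-1])
```

```text
thick 422.3 259.3 [18.1 19.2] [ 44.25 -27.24   2.4 ] [  9  11  21  20 232]
pulley 204.2 193.3 [21.3 21.9] [59.96 27.75  2.  ] [  8  10  23  22 314]
thin 195.1 256.0 [17.2 17.6] [44.06 29.69  1.  ] [ 10  10  19  20 182]
damper 331.8 188.2 [63.5 63.5] [61.35 -4.61  4.5 ] [  13   14   65   65 3250]
```

View pics/crop1.png

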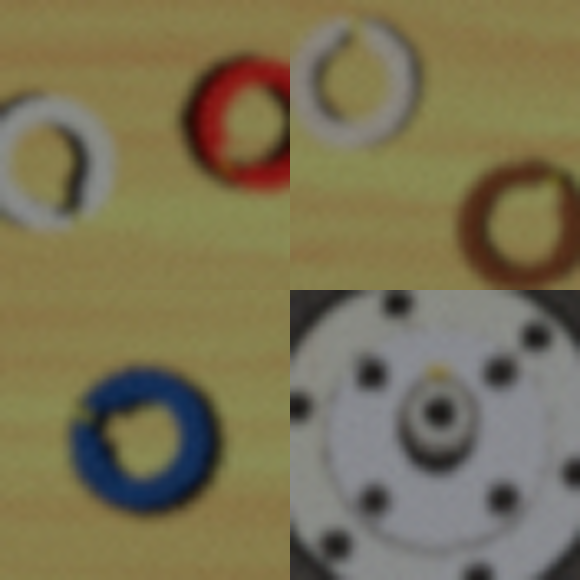

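The crop confirms the choices: bare steel thick ring with its keyway pointing lower right, bare steel thin ring with its keyway pointing up, pulley with its keyway pointing left and slightly up. The mandrel's key shows just above the shaft at crop (438,372), so it points roughly along +x. Moving over the thick spacer for a closer look.

Request:
{"fn": "servo_tool", "kwargs": {"steps": [{"tx": 2.0,"ty": 2.1,"tz": -0.5,"yaw": -6.9},{"tx": 2.0,"ty": 2.1,"tz": -0.5,"yaw": -6.9},{"tx": 2.0,"ty": 2.1,"tz": -0.5,"yaw": -6.9},{"tx": 2.0,"ty": 2.1,"tz": -0.5,"yaw": -6.9},{"tx": 2.0,"ty": 2.1,"tz": -0.5,"yaw": -6.9},{"tx": 2.0,"ty": 2.1,"tz": -0.5,"yaw": -6.9},{"tx": 2.0,"ty": 2.1,"tz": -0.5,"yaw": -6.9},{"tx": 2.0,"ty": 2.1,"tz": -0.5,"yaw": -6.9},{"tx": 2.0,"ty": 2.1,"tz": -0.5,"yaw": -6.9},{"tx": 2.0,"ty": 2.1,"tz": -0.5,"yaw": -6.6},{"tx": 2.1,"ty": 2.1},{},{},{}]}}

```text
invalid input at $.steps[0]: expected keys tx, ty, tz, yaw, claw
```

Run:
```python
from h import *
m=env.camera_model('wrist'); im,d=env.get_image('wrist'); cv2.imwrite('pics/w1.png',im[:,:,::-1]); np.savez('w1.npz',im=im,d=d,T=m['T'])
print(m, env.tcp_to_tips); o=env.observe(); print(o['time_s'],o['position'],o['tool_rot'],o['q'],o['ft_force'])
z=np.load('top0.npz'); hsv=cv2.cvtColor(z['im'],cv2.COLOR_RGB2HSV)[170:205,315:350]; print(z['im'][178:192,326:340].astype(int)[...,0]-z['im'][178:192,326:340,2])
```

```text
{'fovy': 61.70378998104354, 'cx': 318.9017782476771, 'cy': 201.22403964353816, 'dist_coeffs': array([-0.0022314,  0.       ,  0.       ,  0.       ,  0.       ]), 'T': array([[ 0.40194561, -0.87429608, -0.27211413,  0.29075945],
       [-0.91566262, -0.38420755, -0.11809536, -0.47345492],
       [-0.001298  ,  0.29663265, -0.95499078,  0.37353839],
       [ 0.        ,  0.        ,  0.        ,  1.        ]])} 0.019
0.15 [ 0.22110184 -0.50338556  0.24986178] [[ 9.15586646e-01  4.02120678e-01 -2.33997295e-04]
 [ 4.02120688e-01 -9.15586047e-01  1.06858418e-03]
 [ 2.15455137e-04 -1.07247656e-03 -9.99999402e-01]] [-7.86270555e+01  2.18331310e+01  7.43717825e+01 -1.07668220e-03
  8.38577535e+01 -1.23377670e+01] [ 0.77683675  0.7331778  -0.54470294]
[[-5 -8 -5  0 15 27 34 28 14  2 -3 -6 -5 -1]
 [-6 -5 -2  2  8 11 13 10  8  6  0 -4 -7 -6]
 [-5 -3  2  5  5  5  4  6  7  6  4 -1 -3 -7]
 [-5  2  4  5  4  4  4  5  3  6  6  4 -2 -7]
 [-1  3  4  3  2  3  4  3  3  2  4  3 -1 -5]
 [ 1  6  6  2  4  5  4  2  2  3  3  6  1 -4]
 [ 1  7  6  4  2  0  5  4  2  2  2  5  0 -5]
 [ 2  8  4  2  3  2  3  1  3  1  4  4 -1 -6]
 [ 0  8  7  7  4  4  1  3  2  4  7  4  0 -7]
 [-1  3  6  5  6  4  2  5  3  5  7  2 -2 -5]
 [-3  0  5  6  9  6  6  6  7  5  5  0 -5 -7]
 [-6 -3  2  5  6  5  5  6  5  5  1 -2 -6 -7]
 [-7 -4 -1  1  4  3  5  7  4 -1 -2 -4 -6 -6]
 [-8 -5 -6 -3  1  1  3 -1  1 -2 -5 -7 -7 -9]]
```

View pics/w1.png

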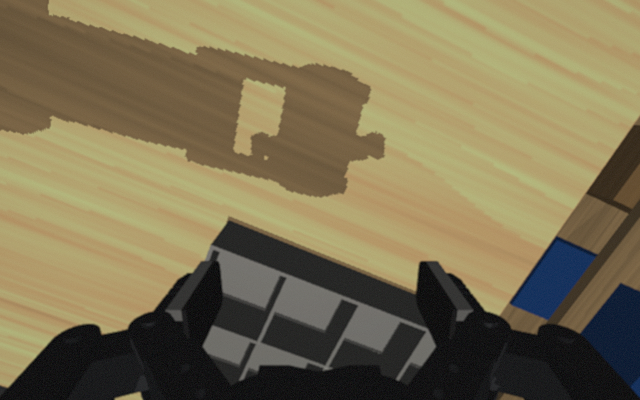

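Request:
{"fn": "servo_tool", "kwargs": {"steps": [{"tx": 2.0,"ty": 2.1,"tz": -0.5,"yaw": -6.9,"claw": 8.5},{"tx": 2.0,"ty": 2.1,"tz": -0.5,"yaw": -6.9,"claw": 8.5},{"tx": 2.0,"ty": 2.1,"tz": -0.5,"yaw": -6.9,"claw": 8.5},{"tx": 2.0,"ty": 2.1,"tz": -0.5,"yaw": -6.9,"claw": 8.5},{"tx": 2.0,"ty": 2.1,"tz": -0.5,"yaw": -6.9,"claw": 8.5},{"tx": 2.0,"ty": 2.1,"tz": -0.5,"yaw": -6.9,"claw": 8.5},{"tx": 2.0,"ty": 2.1,"tz": -0.5,"yaw": -6.9,"claw": 8.5},{"tx": 2.0,"ty": 2.1,"tz": -0.5,"yaw": -6.9,"claw": 8.5},{"tx": 2.0,"ty": 2.1,"tz": -0.5,"yaw": -6.9,"claw": 8.5},{"tx": 2.0,"ty": 2.1,"tz": -0.5,"yaw": -6.6,"claw": 8.5},{"tx": 2.1,"ty": 2.1,"tz": -1.0,"yaw": 0,"claw": 8.5},{"tx": 0,"ty": 0,"tz": 0,"yaw": 0,"claw": 8.5},{"tx": 0,"ty": 0,"tz": 0,"yaw": 0,"claw": 8.5},{"tx": 0,"ty": 0,"tz": 0,"yaw": 0,"claw": 8.5}]}}

```text
time_s: 1.55
position: [0.4418, -0.2732, 0.1905]
tool_rot: [[0.707, -0.707, 0.0], [-0.707, -0.707, -0.0], [0.0, 0.0, -1.0]]
ft_force: [-0.2, 0.1, -0.5]
grip_width: 0.085
gripper_force: 0.0
```

Run:
```python
from h import *
m=env.camera_model('wrist'); im,d=env.get_image('wrist'); cv2.imwrite('pics/w2.png',im[:,:,::-1]); np.savez('w2.npz',im=im,d=d,m=m,allow_pickle=True)
o=env.observe(); print(o['time_s'],o['position'],o['tool_rot'],o['q'],o['ft_force'])
# depth-based: points with height in 15..30 mm
def up(m,d):
    v,u=np.mgrid[0:400,0:640]; k=K(m); p=cv2.undistortPoints(np.c_[u.ravel(),v.ravel()].astype(float).reshape(-1,1,2),k,np.array(m['dist_coeffs']))[:,0]
    P=np.c_[p,np.ones(len(p))]*d.reshape(-1,1); T=m['T']; return (P@T[:3,:3].T+T[:3,3]).reshape(400,640,3)
P=up(m,d)
for c in [(.4425,-.2724)]:
    s=(np.hypot(P[...,0]-c[0],P[...,1]-c[1])<.035)&(d>0)
    z=P[s]; print('z hist',np.histogram(z[:,2],bins=np.arange(-.006,.04,.004)))
```

```text
1.6 [ 0.44169342 -0.27334403  0.1905886 ] [[ 7.06506493e-01 -7.07706525e-01  2.24345795e-04]
 [-7.07706411e-01 -7.06506514e-01 -4.25071718e-04]
 [ 4.59327794e-04  1.41544971e-04 -9.99999884e-01]] [-4.48215636e+01  2.18141238e+01  8.49214483e+01 -8.57864910e-03
  7.32381428e+01  9.02295243e+01] [ 0.1188506  -0.53906138  0.16126862]
z hist (array([   1, 2116,   80,   78,   79,   74,   85, 1496,    5,    0,    0]), array([-0.006, -0.002,  0.002,  0.006,  0.01 ,  0.014,  0.018,  0.022,
        0.026,  0.03 ,  0.034,  0.038]))
```

View pics/w2.png

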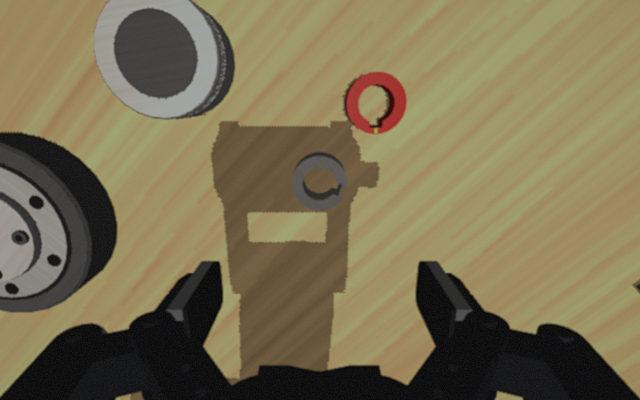

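The wrist view shows the steel thick ring at (320,182) with its keyway toward (338,188), the red one at (376,102), and the damper and piston on the left. Depth is clean, so I'll fit from it.

```bash
cat >> h.py <<'E'
from scipy.optimize import least_squares
def up(m,d):
    v,u=np.mgrid[0:400,0:640]; p=cv2.undistortPoints(np.c_[u.ravel(),v.ravel()].astype(float).reshape(-1,1,2),K(m),np.array(m['dist_coeffs']))[:,0]
    P=np.c_[p,np.ones(len(p))]*d.reshape(-1,1); T=np.array(m['T']); return (P@T[:3,:3].T+T[:3,3]).reshape(400,640,3)
def ring(im,d,m,c,h,R=.025):
    "centre (cm) and keyway angle (deg) of a ring whose top is at height h near c"
    P=up(m,d); c=np.array(c,float)
    s=(abs(P[...,2]-h)<.0035)&(np.hypot(P[...,0]-c[0],P[...,1]-c[1])<.04)
    n,lab,st,_=cv2.connectedComponentsWithStats(s.astype(np.uint8)); k=1+np.argmax(st[1:,4]); s=lab==k
    cn=max(cv2.findContours(s.astype(np.uint8),0,1)[0],key=cv2.contourArea)[:,0]
    q=ray(m,cn,h)[:,:2]
    r=least_squares(lambda x:np.hypot(*(q-x[:2]).T)-x[2],[*c,R],loss='soft_l1',f_scale=.0005).x; c=r[:2]
    a=np.radians(np.arange(0,360,1.)); rr=np.arange(.0165,.0186,.0005)
    # sample top mask in annulus: void = keyway
    T=np.linalg.inv(np.array(m['T'])); W=np.array([[c[0]+x*np.cos(t),c[1]+x*np.sin(t),h] for t in a for x in rr])
    uv=cv2.projectPoints(W,cv2.Rodrigues(T[:3,:3])[0],T[:3,3],K(m),np.array(m['dist_coeffs']))[0][:,0]
    g=cv2.remap(s.astype(np.float32),uv[:,0].astype(np.float32),uv[:,1].astype(np.float32),1).reshape(len(a),-1)
    w=1-g.mean(1); w[w<.4]=0; ang=np.degrees(np.angle((w*np.exp(1j*a)).sum()))
    hsv=cv2.cvtColor(im,cv2.COLOR_RGB2HSV); 
    y=s&(abs(hsv[...,0].astype(int)-28)<8)&(hsv[...,1]>110); v=P[y][:,:2].mean(0)-c if y.any() else np.zeros(2)
    print('centre',np.round(c*100,2),'R',round(r[2]*1000,1),'key void',round(ang,1),'width',w.astype(bool).sum(),'yellow',np.round(np.degrees(np.arctan2(v[1],v[0])),1),y.sum(),'z',np.median(P[s][:,2]).round(4))
    return c,ang
E
python3 - <<'E'
from h import *
z=np.load('w2.npz',allow_pickle=True); m=z['m'].item()
ring(z['im'],z['d'],m,(.4425,-.2724),.024)
z=np.load('top0.npz'); m=env.camera_model('top')
for c,h,R in [((.4425,-.2724),.024,.025),((.6,.2775),.02,.0275),((.4406,.2969),.01,.025)]:
    try: ring(z['im'],z['d'],m,c,h,R)
    except Exception as e: print(e)
P=up(m,z['d']); 
s=(P[...,2]>.09)&(np.hypot(P[...,0]-.61,P[...,1]+.046)<.04); print('mandrel top',s.sum(),P[s].mean(0),P[s][:,2].max())
print(P[178,330:335])
E
```

```text
centre [ 44.37 -27.5 ] R 24.7 key void -151.4 width 34 yellow -152.1 15 z 0.0242
centre [ 44.21 -27.34] R 24.2 key void -157.8 width 41 yellow 0.0 0 z 0.0239
centre [60.09 27.84] R 27.5 key void 74.3 width 50 yellow 0.0 0 z 0.0202
centre [44.04 29.71] R 23.5 key void -1.0 width 66 yellow 0.0 0 z 0.01
mandrel top 132 [ 0.61534449 -0.04632572  0.11075172] 0.11726145490964213
[[ 0.62813466 -0.0409548   0.10990498]
 [ 0.62755284 -0.04323807  0.11361454]
 [ 0.62783463 -0.04555545  0.11210782]
 [ 0.62805504 -0.04787526  0.1109726 ]
 [ 0.62848008 -0.05021827  0.10860292]]
```

Request:
{"fn": "servo_tool", "kwargs": {"newtons": 40, "steps": [{"tx": 0.2,"ty": -0.15,"tz": -3.5,"yaw": 0,"claw": 6.5},{"tx": 0,"ty": 0,"tz": -3.5,"yaw": 0,"claw": 6.5},{"tx": 0,"ty": 0,"tz": -3.5,"yaw": 0,"claw": 6.5},{"tx": 0,"ty": 0,"tz": -3,"yaw": 0,"claw": 6.5},{"tx": 0,"ty": 0,"tz": -1.5,"yaw": 0,"claw": 6.5},{"tx": 0,"ty": 0,"tz": -1,"yaw": 0,"claw": 6.5},{"tx": 0,"ty": 0,"tz": -0.6,"yaw": 0,"claw": 6.5},{"tx": 0,"ty": 0,"tz": 0,"yaw": 0,"claw": 6.5},{"tx": 0,"ty": 0,"tz": 0,"yaw": 0,"claw": 4.5},{"tx": 0,"ty": 0,"tz": 0,"yaw": 0,"claw": 4.5},{"tx": 0,"ty": 0,"tz": 0,"yaw": 0,"claw": 4.5},{"tx": 0,"ty": 0,"tz": 0,"yaw": 0,"claw": 4.5},{"tx": 0,"ty": 0,"tz": 0,"yaw": 0,"claw": 4.5}]}}

```text
time_s: 2.9
position: [0.4444, -0.2745, 0.0255]
tool_rot: [[0.707, -0.707, 0.001], [-0.707, -0.707, -0.002], [0.002, 0.0, -1.0]]
ft_force: [-1.1, -0.7, 7.0]
grip_width: 0.0485
gripper_force: 41.9
```

Request:
{"fn": "servo_tool", "kwargs": {"steps": [{"tx": 0,"ty": 0,"tz": 2,"yaw": 0,"claw": 4.5},{"tx": 0,"ty": 0,"tz": 5,"yaw": 8.4,"claw": 4.5},{"tx": 1.25,"ty": 1,"tz": 5,"yaw": 8.4,"claw": 4.5},{"tx": 1.25,"ty": 1,"tz": 4,"yaw": 8.4,"claw": 4.5},{"tx": 1.25,"ty": 1,"tz": 3,"yaw": 8.4,"claw": 4.5},{"tx": 1.25,"ty": 1,"tz": 2,"yaw": 8.4,"claw": 4.5},{"tx": 1.25,"ty": 1,"tz": 1.5,"yaw": 8.4,"claw": 4.5},{"tx": 1.25,"ty": 1,"tz": 0,"yaw": 8.4,"claw": 4.5},{"tx": 1.25,"ty": 1,"tz": 0,"yaw": 8.4,"claw": 4.5},{"tx": 1.25,"ty": 1,"tz": 0,"yaw": 8.4,"claw": 4.5},{"tx": 1.25,"ty": 1,"tz": 0,"yaw": 8.4,"claw": 4.5},{"tx": 1.25,"ty": 1,"tz": 0,"yaw": 8.4,"claw": 4.5},{"tx": 1.25,"ty": 1,"tz": 0,"yaw": 8.4,"claw": 4.5},{"tx": 1.25,"ty": 1,"tz": 0,"yaw": 8.4,"claw": 4.5},{"tx": 1.25,"ty": 1,"tz": 0,"yaw": 8.4,"claw": 4.5},{"tx": 1.25,"ty": 1,"tz": 0,"yaw": 8.4,"claw": 4.5},{"tx": 1.25,"ty": 1,"tz": 0,"yaw": 8.4,"claw": 4.5},{"tx": 1.25,"ty": 1,"tz": 0,"yaw": 8.4,"claw": 4.5},{"tx": 0,"ty": 0,"tz": 0,"yaw": 8.4,"claw": 4.5},{"tx": 0,"ty": 0,"tz": 0,"yaw": 0,"claw": 4.5}]}}

```text
time_s: 4.9
position: [0.6435, -0.1141, 0.2467]
tool_rot: [[-0.281, 0.96, -0.001], [0.96, 0.281, 0.0], [0.0, -0.001, -1.0]]
ft_force: [0.4, 0.0, -1.9]
grip_width: 0.0482
gripper_force: 42.9
```

Request:
{"fn": "servo_tool", "kwargs": {"steps": [{"tx": 0,"ty": 0,"tz": 0,"yaw": 0,"claw": 4.5},{"tx": 0,"ty": 0,"tz": 0,"yaw": 0,"claw": 4.5}]}}

```text
time_s: 5.1
position: [0.6433, -0.1147, 0.247]
tool_rot: [[-0.276, 0.961, -0.0], [0.961, 0.276, 0.0], [0.0, -0.0, -1.0]]
ft_force: [0.5, -0.2, -1.6]
grip_width: 0.0482
gripper_force: 42.9
```

Run:
```python
from h import *
m=env.camera_model('wrist'); im,d=env.get_image('wrist'); cv2.imwrite('pics/w3.png',im[:,:,::-1]); np.savez('w3.npz',im=im,d=d,m=m,allow_pickle=True)
o=env.observe(); print(o['time_s'],o['position'],o['tool_rot'],o['q'],o['ft_force'],o['wrist_torque'])
P=up(m,d); s=(abs(P[...,2]-.113)<.003)&(np.hypot(P[...,0]-.614,P[...,1]+.046)<.03)
q=P[s]; print('nose',s.sum(),q.mean(0),np.ptp(q,0))
cn=max(cv2.findContours(s.astype(np.uint8),0,1)[0],key=cv2.contourArea)[:,0]; print(cv2.minEnclosingCircle(ray(m,cn,.113)[:,:2].astype(np.float32)*100))
hsv=cv2.cvtColor(im,cv2.COLOR_RGB2HSV); y=(abs(hsv[...,0].astype(int)-24)<8)&(hsv[...,1]>100)&(np.hypot(P[...,0]-.614,P[...,1]+.046)<.022)&(P[...,2]>.06)
print('brass',y.sum(),P[y].mean(0)); yt=y&(abs(P[...,2]-.105)<.003); print('key top',yt.sum(),P[yt].mean(0) if yt.any() else 0)
```

```text
5.15 [ 0.64333085 -0.1147555   0.24703787] [[-2.76607182e-01  9.60983073e-01 -9.27414088e-06]
 [ 9.60983073e-01  2.76607182e-01 -5.86942885e-06]
 [-3.07512780e-06 -1.05358186e-05 -1.00000000e+00]] [-2.04721002e+01  3.27044196e+01  5.62392223e+01 -5.00986297e-04
  9.10567383e+01 -3.65299241e+01] [ 0.47048006  0.49687892 -2.43777115] [0.0099902  0.03272112 0.01008087]
nose 991 [ 0.61611802 -0.04750456  0.1127406 ] [0.02675835 0.02626979 0.00499125]
((61.59218978881836, -4.733613967895508), 1.359350562095642)
brass 248 [ 0.62404735 -0.04295718  0.32363561]
key top 44 [ 0.63214779 -0.04664367  0.10503203]
```

View pics/w3.png

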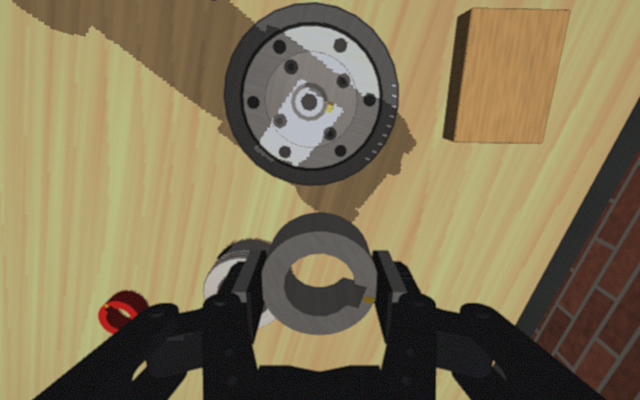

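The wrist view shows the mandrel nose at (310,102), its brass key at (330,107), and the held ring at (320,270) with its keyway toward (368,298). Now measuring the held ring with the same camera so calibration error cancels.

Run:
```python
from h import *
z=np.load('w3.npz',allow_pickle=True); m=z['m'].item(); im,d=z['im'],z['d']
P=up(m,d); s=np.hypot(P[...,0]-.643,P[...,1]+.115)<.022; print(np.histogram(P[s][:,2],bins=np.arange(.21,.26,.004)))
ring(im,d,m,(.6433,-.1147),.2455)
# nose: outer shaft circle and key
s=(P[...,2]>.107)&(P[...,2]<.116)&(np.hypot(P[...,0]-.616,P[...,1]+.0474)<.02)
cn=max(cv2.findContours(s.astype(np.uint8),0,1)[0],key=cv2.contourArea)[:,0]
print(cv2.minEnclosingCircle(ray(m,cn,.109)[:,:2].astype(np.float32)*100))
# flange / damper rim
s=(abs(P[...,2]-.055)<.003)&(np.hypot(P[...,0]-.616,P[...,1]+.0474)<.05)
cn=max(cv2.findContours(s.astype(np.uint8),0,1)[0],key=cv2.contourArea)[:,0]; print('flange',cv2.minEnclosingCircle(ray(m,cn,.055)[:,:2].astype(np.float32)*100))
```

```text
(array([   0,    0,   29,  281,  312,  369,  392,  451, 3169, 1005,    0,
          0]), array([0.21 , 0.214, 0.218, 0.222, 0.226, 0.23 , 0.234, 0.238, 0.242,
       0.246, 0.25 , 0.254, 0.258]))
centre [ 64.32 -11.53] R 25.5 key void -0.1 width 30 yellow -2.0 63 z 0.2456
((61.60280990600586, -4.768988609313965), 1.3966639041900635)
flange ((61.60471725463867, -4.761723518371582), 4.175393581390381)
```

Request:
{"fn": "servo_tool", "kwargs": {"steps": [{"tx": -1.36,"ty": 3.39,"tz": 0,"yaw": 4.5,"claw": 4.5},{"tx": -1.36,"ty": 3.38,"tz": 0,"yaw": 0,"claw": 4.5},{"tx": 0,"ty": 0,"tz": -3,"yaw": 0,"claw": 4.5},{"tx": 0,"ty": 0,"tz": -3,"yaw": 0,"claw": 4.5},{"tx": 0,"ty": 0,"tz": -2.5,"yaw": 0,"claw": 4.5},{"tx": 0,"ty": 0,"tz": -1.5,"yaw": 0,"claw": 4.5},{"tx": 0,"ty": 0,"tz": 0,"yaw": 0,"claw": 4.5},{"tx": 0,"ty": 0,"tz": 0,"yaw": 0,"claw": 4.5},{"tx": 0,"ty": 0,"tz": 0,"yaw": 0,"claw": 4.5}]}}

```text
time_s: 6.05
position: [0.6169, -0.0471, 0.1483]
tool_rot: [[-0.353, 0.936, 0.002], [0.936, 0.353, -0.001], [-0.001, 0.002, -1.0]]
ft_force: [0.3, 0.3, -2.7]
grip_width: 0.0483
gripper_force: 42.9
```

Request:
{"fn": "servo_tool", "kwargs": {"steps": [{"tx": 0,"ty": 0,"tz": -0.3,"yaw": 0,"claw": 4.5},{"tx": 0,"ty": 0,"tz": -0.3,"yaw": 0,"claw": 4.5},{"tx": 0,"ty": 0,"tz": -0.3,"yaw": 0,"claw": 4.5},{"tx": 0,"ty": 0,"tz": -0.3,"yaw": 0,"claw": 4.5},{"tx": 0,"ty": 0,"tz": -0.2,"yaw": 0,"claw": 4.5},{"tx": 0,"ty": 0,"tz": 0,"yaw": 0,"claw": 4.5},{"tx": 0,"ty": 0,"tz": 0,"yaw": 0,"claw": 4.5}]}}

```text
time_s: 6.75
position: [0.6164, -0.0468, 0.1329]
tool_rot: [[-0.354, 0.935, -0.0], [0.935, 0.354, -0.0], [-0.0, -0.0, -1.0]]
ft_force: [-0.7, 0.0, -2.4]
grip_width: 0.0487
gripper_force: 42.9
```

Request:
{"fn": "servo_tool", "kwargs": {"steps": [{"tx": 0,"ty": 0,"tz": -0.1,"yaw": 0,"claw": 4.5},{"tx": 0,"ty": 0,"tz": -0.1,"yaw": 0,"claw": 4.5},{"tx": 0,"ty": 0,"tz": -0.1,"yaw": 0,"claw": 4.5},{"tx": 0,"ty": 0,"tz": -0.1,"yaw": 0,"claw": 4.5},{"tx": 0,"ty": 0,"tz": -0.1,"yaw": 0,"claw": 4.5},{"tx": 0,"ty": 0,"tz": 0,"yaw": 0,"claw": 4.5}]}}

```text
time_s: 7.35
position: [0.6163, -0.0468, 0.1278]
tool_rot: [[-0.354, 0.935, -0.0], [0.935, 0.354, 0.0], [0.0, -0.0, -1.0]]
ft_force: [-0.7, -1.2, -1.7]
grip_width: 0.0484
gripper_force: 42.9
```

Request:
{"fn": "servo_tool", "kwargs": {"steps": [{"tx": 0,"ty": 0,"tz": -0.2,"yaw": 0,"claw": 4.5},{"tx": 0,"ty": 0,"tz": -0.2,"yaw": 0,"claw": 4.5},{"tx": 0,"ty": 0,"tz": -0.2,"yaw": 0,"claw": 4.5},{"tx": 0,"ty": 0,"tz": -0.2,"yaw": 0,"claw": 4.5},{"tx": 0,"ty": 0,"tz": -0.2,"yaw": 0,"claw": 4.5},{"tx": 0,"ty": 0,"tz": 0,"yaw": 0,"claw": 4.5}]}}

```text
time_s: 7.95
position: [0.6162, -0.0468, 0.1176]
tool_rot: [[-0.354, 0.935, -0.001], [0.935, 0.354, 0.0], [0.0, -0.0, -1.0]]
ft_force: [0.5, -0.3, -3.3]
grip_width: 0.0482
gripper_force: 42.9
```

Request:
{"fn": "servo_tool", "kwargs": {"steps": [{"tx": 0,"ty": 0,"tz": -0.4,"yaw": 0,"claw": 4.5},{"tx": 0,"ty": 0,"tz": -0.4,"yaw": 0,"claw": 4.5},{"tx": 0,"ty": 0,"tz": -0.4,"yaw": 0,"claw": 4.5},{"tx": 0,"ty": 0,"tz": -0.4,"yaw": 0,"claw": 4.5},{"tx": 0,"ty": 0,"tz": -0.4,"yaw": 0,"claw": 4.5},{"tx": 0,"ty": 0,"tz": 0,"yaw": 0,"claw": 4.5}]}}

```text
time_s: 8.55
position: [0.6161, -0.0467, 0.0972]
tool_rot: [[-0.354, 0.935, -0.001], [0.935, 0.354, 0.0], [0.001, -0.001, -1.0]]
ft_force: [0.2, 0.8, -1.7]
grip_width: 0.0483
gripper_force: 42.9
```

Request:
{"fn": "servo_tool", "kwargs": {"steps": [{"tx": 0,"ty": 0,"tz": -0.4,"yaw": 0,"claw": 4.5},{"tx": 0,"ty": 0,"tz": -0.4,"yaw": 0,"claw": 4.5},{"tx": 0,"ty": 0,"tz": -0.3,"yaw": 0,"claw": 4.5},{"tx": 0,"ty": 0,"tz": -0.2,"yaw": 0,"claw": 4.5},{"tx": 0,"ty": 0,"tz": -0.1,"yaw": 0,"claw": 4.5},{"tx": 0,"ty": 0,"tz": -0.1,"yaw": 0,"claw": 4.5},{"tx": 0,"ty": 0,"tz": 0,"yaw": 0,"claw": 4.5}]}}

```text
time_s: 9.25
position: [0.6163, -0.0468, 0.0829]
tool_rot: [[-0.354, 0.935, -0.0], [0.935, 0.354, 0.0], [0.0, -0.0, -1.0]]
ft_force: [0.8, -0.8, -2.2]
grip_width: 0.0484
gripper_force: 42.9
```

Request:
{"fn": "servo_tool", "kwargs": {"steps": [{"tx": 0,"ty": 0,"tz": -0.1,"yaw": 0,"claw": 4.5},{"tx": 0,"ty": 0,"tz": -0.1,"yaw": 0,"claw": 4.5},{"tx": 0,"ty": 0,"tz": -0.05,"yaw": 0,"claw": 4.5},{"tx": 0,"ty": 0,"tz": 0,"yaw": 0,"claw": 4.5}]}}

```text
time_s: 9.65
position: [0.6164, -0.0468, 0.0805]
tool_rot: [[-0.354, 0.935, 0.0], [0.935, 0.354, -0.0], [-0.0, 0.0, -1.0]]
ft_force: [-1.4, -0.9, -1.6]
grip_width: 0.0486
gripper_force: 42.9
```

Request:
{"fn": "servo_tool", "kwargs": {"steps": [{"tx": 0,"ty": 0,"tz": -0.05,"yaw": 0,"claw": 4.5},{"tx": 0,"ty": 0,"tz": -0.05,"yaw": 0,"claw": 4.5},{"tx": 0,"ty": 0,"tz": 0,"yaw": 0,"claw": 4.5}]}}

```text
time_s: 9.95
position: [0.6163, -0.0468, 0.0804]
tool_rot: [[-0.354, 0.935, 0.001], [0.935, 0.354, -0.0], [-0.001, 0.0, -1.0]]
ft_force: [-3.5, 0.1, 7.8]
grip_width: 0.0481
gripper_force: 43.8
```

Seated, with contact force at z = 80.4 mm. Release and go to the pulley.

Request:
{"fn": "servo_tool", "kwargs": {"steps": [{"tx": 0,"ty": 0,"tz": 0,"yaw": 0,"claw": 6.5},{"tx": 0,"ty": 0,"tz": 0,"yaw": 0,"claw": 6.5},{"tx": 0,"ty": 0,"tz": 0,"yaw": 0,"claw": 6.5},{"tx": 0,"ty": 0,"tz": 2,"yaw": 0,"claw": 6.5},{"tx": 0,"ty": 0,"tz": 4,"yaw": 0,"claw": 6.5},{"tx": 0,"ty": 0,"tz": 5,"yaw": 0,"claw": 6.5},{"tx": -0.2,"ty": 4.5,"tz": 0,"yaw": 0,"claw": 6.8},{"tx": -0.2,"ty": 4.5,"tz": 0,"yaw": 0,"claw": 6.8},{"tx": -0.2,"ty": 4.5,"tz": 0,"yaw": 0,"claw": 6.8},{"tx": -0.2,"ty": 4.5,"tz": 0,"yaw": 0,"claw": 6.8},{"tx": -0.2,"ty": 4.5,"tz": 0,"yaw": 0,"claw": 6.8},{"tx": -0.2,"ty": 4.5,"tz": 0,"yaw": 0,"claw": 6.8},{"tx": -0.2,"ty": 4.5,"tz": 0,"yaw": 0,"claw": 6.8},{"tx": -0.1,"ty": 1,"tz": 0,"yaw": 0,"claw": 6.8},{"tx": 0,"ty": 0,"tz": 0,"yaw": 0,"claw": 6.8},{"tx": 0,"ty": 0,"tz": 0,"yaw": 0,"claw": 6.8},{"tx": 0,"ty": 0,"tz": 0,"yaw": 0,"claw": 6.8}]}}

```text
time_s: 11.65
position: [0.6018, 0.2765, 0.1895]
tool_rot: [[-0.352, 0.936, -0.0], [0.936, 0.352, -0.0], [-0.0, -0.0, -1.0]]
ft_force: [0.1, 0.0, 0.4]
grip_width: 0.0679
gripper_force: 0.0
```

```bash
cat > look.py <<'E'
import sys
from h import *
name,cx,cy,h,R=sys.argv[1],*map(float,sys.argv[2:])
m=env.camera_model('wrist'); im,d=env.get_image('wrist'); cv2.imwrite(f'pics/{name}.png',im[:,:,::-1]); np.savez(name+'.npz',im=im,d=d,m=m)
o=env.observe(); r=o['tool_rot']; print(o['time_s'],o['position'],'psi',np.degrees(np.arctan2(r[1,0],r[0,0])),'q',o['q'].round(1),o['ft_force'])
ring(im,d,m,(cx,cy),h,R)
E
python3 look.py w4 .601 .278 .02 .0275
python3 - <<'E'
from h import *
m=env.camera_model('top'); im,d=env.get_image('top'); P=up(m,d)
s=np.hypot(P[...,0]-.614,P[...,1]+.046)<.024; q=P[s]; r=np.hypot(q[:,0]-.614,q[:,1]+.046); print('stack top z',np.median(q[(r>.017)][:,2]))
E
```

```text
11.7 [0.60178634 0.27656168 0.18954013] psi 110.59228042235324 q [14.5 35.7 60.2 -0.  84.1 -6.1] [ 0.72924714 -0.26193506  0.17929889]
centre [60.06 27.75] R 27.8 key void 69.1 width 35 yellow 67.3 21 z 0.0201
stack top z 0.0787919225178203
```

Request:
{"fn": "servo_tool", "kwargs": {"newtons": 35, "steps": [{"tx": -0.1,"ty": 0.1,"tz": -3.5,"yaw": 0,"claw": 6.8},{"tx": 0,"ty": 0,"tz": -3.5,"yaw": 0,"claw": 6.8},{"tx": 0,"ty": 0,"tz": -3.5,"yaw": 0,"claw": 6.8},{"tx": 0,"ty": 0,"tz": -3,"yaw": 0,"claw": 6.8},{"tx": 0,"ty": 0,"tz": -1.5,"yaw": 0,"claw": 6.8},{"tx": 0,"ty": 0,"tz": -1,"yaw": 0,"claw": 6.8},{"tx": 0,"ty": 0,"tz": -0.5,"yaw": 0,"claw": 6.8},{"tx": 0,"ty": 0,"tz": 0,"yaw": 0,"claw": 6.8},{"tx": 0,"ty": 0,"tz": 0,"yaw": 0,"claw": 5},{"tx": 0,"ty": 0,"tz": 0,"yaw": 0,"claw": 5},{"tx": 0,"ty": 0,"tz": 0,"yaw": 0,"claw": 5},{"tx": 0,"ty": 0,"tz": 0,"yaw": 0,"claw": 5}]}}

```text
time_s: 12.95
position: [0.601, 0.2793, 0.026]
tool_rot: [[-0.354, 0.935, 0.003], [0.935, 0.354, 0.001], [-0.0, 0.003, -1.0]]
ft_force: [-1.1, -0.8, 6.7]
grip_width: 0.0534
gripper_force: 37.4
```

Request:
{"fn": "servo_tool", "kwargs": {"steps": [{"tx": 0,"ty": 0,"tz": 2,"yaw": 0,"claw": 5},{"tx": 0,"ty": 0,"tz": 4.5,"yaw": 0,"claw": 5},{"tx": 0,"ty": 0,"tz": 4.5,"yaw": 0,"claw": 5},{"tx": 0.2,"ty": -4,"tz": 3,"yaw": -8.1,"claw": 5},{"tx": 0.2,"ty": -4,"tz": 0,"yaw": -8.1,"claw": 5},{"tx": 0.2,"ty": -4,"tz": 0,"yaw": -8.1,"claw": 5},{"tx": 0.2,"ty": -4,"tz": 0,"yaw": -8.1,"claw": 5},{"tx": 0.2,"ty": -4,"tz": 0,"yaw": -8.1,"claw": 5},{"tx": 0.2,"ty": -4,"tz": 0,"yaw": -8.1,"claw": 5},{"tx": 0.2,"ty": -4,"tz": 0,"yaw": -8.1,"claw": 5},{"tx": 0.1,"ty": -4,"tz": 0,"yaw": -8.1,"claw": 5},{"tx": 0,"ty": -0.6,"tz": 0,"yaw": 0,"claw": 5},{"tx": 0,"ty": 0,"tz": 0,"yaw": 0,"claw": 5},{"tx": 0,"ty": 0,"tz": 0,"yaw": 0,"claw": 5},{"tx": 0,"ty": 0,"tz": 0,"yaw": 0,"claw": 5}]}}

```text
time_s: 14.45
position: [0.6153, -0.0453, 0.1645]
tool_rot: [[0.694, 0.72, 0.0], [0.72, -0.694, 0.0], [0.0, -0.0, -1.0]]
ft_force: [0.3, -0.2, -0.6]
grip_width: 0.0529
gripper_force: 37.4
```

```bash
python3 look.py w5 .616 -.0475 .160 .0275
python3 - <<'E'
from h import *
z=np.load('w5.npz',allow_pickle=True); m=z['m'].item(); P=up(m,z['d']); s=np.hypot(P[...,0]-.616,P[...,1]+.047)<.027; print(np.histogram(P[s][:,2],bins=np.arange(.1,.2,.004)))
E
```

```text
14.5 [ 0.61531202 -0.04534898  0.1645315 ] psi 46.048577512376454 q [-15.2  32.4  70.8   0.   76.8  28.8] [-0.07643933  0.46974113 -1.19676349]
centre [61.52 -4.55] R 28.2 key void 3.9 width 34 yellow 1.5 105 z 0.1586
(array([  22,    8,   97,   94,    0,    0,    0,    0,    0,  134,  402,
        436,  482,  522, 7202,  112,   89,   94,  101,  108,  122,  225,
         12,    0]), array([0.1  , 0.104, 0.108, 0.112, 0.116, 0.12 , 0.124, 0.128, 0.132,
       0.136, 0.14 , 0.144, 0.148, 0.152, 0.156, 0.16 , 0.164, 0.168,
       0.172, 0.176, 0.18 , 0.184, 0.188, 0.192, 0.196]))
```

Request:
{"fn": "servo_tool", "kwargs": {"steps": [{"tx": 0.1,"ty": -0.2,"tz": -1,"yaw": 1,"claw": 5},{"tx": 0,"ty": 0,"tz": -1,"yaw": 0,"claw": 5},{"tx": 0,"ty": 0,"tz": -0.2,"yaw": 0,"claw": 5},{"tx": 0,"ty": 0,"tz": -0.2,"yaw": 0,"claw": 5},{"tx": 0,"ty": 0,"tz": -0.2,"yaw": 0,"claw": 5},{"tx": 0,"ty": 0,"tz": -0.2,"yaw": 0,"claw": 5},{"tx": 0,"ty": 0,"tz": -0.2,"yaw": 0,"claw": 5},{"tx": 0,"ty": 0,"tz": 0,"yaw": 0,"claw": 5}]}}

```text
time_s: 15.3
position: [0.6166, -0.0485, 0.1351]
tool_rot: [[0.683, 0.73, 0.001], [0.73, -0.683, 0.001], [0.001, 0.001, -1.0]]
ft_force: [-0.3, 2.9, 3.2]
grip_width: 0.0531
gripper_force: 37.8
```

Request:
{"fn": "servo_tool", "kwargs": {"steps": [{"tx": 0,"ty": 0.15,"tz": 0.1,"yaw": 0,"claw": 5},{"tx": 0,"ty": 0,"tz": 0,"yaw": 0,"claw": 5},{"tx": 0,"ty": 0,"tz": -0.1,"yaw": 0,"claw": 5},{"tx": 0,"ty": 0,"tz": -0.1,"yaw": 0,"claw": 5},{"tx": 0,"ty": 0,"tz": -0.1,"yaw": 0,"claw": 5},{"tx": 0,"ty": 0,"tz": 0,"yaw": 0,"claw": 5}]}}

```text
time_s: 15.9
position: [0.6164, -0.0472, 0.1322]
tool_rot: [[0.683, 0.73, -0.0], [0.73, -0.683, 0.0], [0.0, -0.0, -1.0]]
ft_force: [1.5, 1.1, -1.9]
grip_width: 0.0535
gripper_force: 37.4
```

Request:
{"fn": "servo_tool", "kwargs": {"steps": [{"tx": 0,"ty": 0,"tz": -0.1,"yaw": 0,"claw": 5},{"tx": 0,"ty": 0,"tz": -0.1,"yaw": 0,"claw": 5},{"tx": 0,"ty": 0,"tz": -0.1,"yaw": 0,"claw": 5},{"tx": 0,"ty": 0,"tz": -0.1,"yaw": 0,"claw": 5},{"tx": 0,"ty": 0,"tz": 0,"yaw": 0,"claw": 5}]}}

```text
time_s: 16.4
position: [0.6164, -0.0472, 0.1283]
tool_rot: [[0.683, 0.73, 0.0], [0.73, -0.683, 0.0], [0.0, -0.0, -1.0]]
ft_force: [0.5, 1.4, -0.9]
grip_width: 0.0536
gripper_force: 37.4
```

Request:
{"fn": "servo_tool", "kwargs": {"steps": [{"tx": 0,"ty": 0,"tz": -0.2,"yaw": 0,"claw": 5},{"tx": 0,"ty": 0,"tz": -0.2,"yaw": 0,"claw": 5},{"tx": 0,"ty": 0,"tz": -0.3,"yaw": 0,"claw": 5},{"tx": 0,"ty": 0,"tz": -0.3,"yaw": 0,"claw": 5},{"tx": 0,"ty": 0,"tz": -0.3,"yaw": 0,"claw": 5},{"tx": 0,"ty": 0,"tz": -0.3,"yaw": 0,"claw": 5},{"tx": 0,"ty": 0,"tz": -0.2,"yaw": 0,"claw": 5},{"tx": 0,"ty": 0,"tz": -0.2,"yaw": 0,"claw": 5},{"tx": 0,"ty": 0,"tz": 0,"yaw": 0,"claw": 5}]}}

```text
time_s: 17.3
position: [0.6164, -0.0471, 0.1082]
tool_rot: [[0.683, 0.73, 0.0], [0.73, -0.683, 0.0], [0.0, -0.0, -1.0]]
ft_force: [2.7, 4.3, 0.4]
grip_width: 0.0531
gripper_force: 37.5
```

Request:
{"fn": "servo_tool", "kwargs": {"steps": [{"tx": 0,"ty": 0,"tz": -0.1,"yaw": 0,"claw": 5},{"tx": 0,"ty": 0,"tz": -0.1,"yaw": 0,"claw": 5},{"tx": 0,"ty": 0,"tz": -0.1,"yaw": 0,"claw": 5},{"tx": 0,"ty": 0,"tz": 0,"yaw": 0,"claw": 5}]}}

```text
time_s: 17.7
position: [0.6164, -0.0472, 0.1054]
tool_rot: [[0.683, 0.73, 0.0], [0.73, -0.683, 0.0], [0.0, 0.0, -1.0]]
ft_force: [2.3, 4.3, 1.4]
grip_width: 0.0532
gripper_force: 37.6
```

Request:
{"fn": "servo_tool", "kwargs": {"steps": [{"tx": 0,"ty": 0,"tz": -0.05,"yaw": 0,"claw": 5},{"tx": 0,"ty": 0,"tz": -0.05,"yaw": 0,"claw": 5},{"tx": 0,"ty": 0,"tz": -0.05,"yaw": 0,"claw": 5},{"tx": 0,"ty": 0,"tz": 0,"yaw": 0,"claw": 5}]}}

```text
time_s: 18.1
position: [0.6166, -0.0471, 0.105]
tool_rot: [[0.683, 0.73, 0.001], [0.73, -0.683, 0.0], [0.001, 0.001, -1.0]]
ft_force: [-1.6, 5.5, 9.4]
grip_width: 0.0531
gripper_force: 38.4
```

Request:
{"fn": "servo_tool", "kwargs": {"steps": [{"tx": 0,"ty": 0,"tz": 0,"yaw": 0,"claw": 6.8},{"tx": 0,"ty": 0,"tz": 0,"yaw": 0,"claw": 6.8},{"tx": 0,"ty": 0,"tz": 0,"yaw": 0,"claw": 6.8},{"tx": 0,"ty": 0,"tz": 2,"yaw": 0,"claw": 6.8},{"tx": 0,"ty": 0,"tz": 4,"yaw": 0,"claw": 6.8},{"tx": 0,"ty": 0,"tz": 2.5,"yaw": 0,"claw": 6.8},{"tx": -1.95,"ty": 3.8,"tz": 0,"yaw": 0,"claw": 6.5},{"tx": -1.95,"ty": 3.8,"tz": 0,"yaw": 0,"claw": 6.5},{"tx": -1.95,"ty": 3.8,"tz": 0,"yaw": 0,"claw": 6.5},{"tx": -1.95,"ty": 3.8,"tz": 0,"yaw": 0,"claw": 6.5},{"tx": -1.95,"ty": 3.8,"tz": 0,"yaw": 0,"claw": 6.5},{"tx": -1.95,"ty": 3.8,"tz": 0,"yaw": 0,"claw": 6.5},{"tx": -1.95,"ty": 3.8,"tz": 0,"yaw": 0,"claw": 6.5},{"tx": -1.95,"ty": 3.8,"tz": 0,"yaw": 0,"claw": 6.5},{"tx": -1.95,"ty": 3.8,"tz": 0,"yaw": 0,"claw": 6.5},{"tx": 0,"ty": 0,"tz": 0,"yaw": 0,"claw": 6.5},{"tx": 0,"ty": 0,"tz": 0,"yaw": 0,"claw": 6.5},{"tx": 0,"ty": 0,"tz": 0,"yaw": 0,"claw": 6.5}]}}

```text
time_s: 19.9
position: [0.4413, 0.2939, 0.1887]
tool_rot: [[0.684, 0.73, -0.0], [0.73, -0.684, -0.001], [-0.0, 0.0, -1.0]]
ft_force: [-0.3, -0.0, -0.5]
grip_width: 0.0651
gripper_force: 0.0
```

```bash
python3 look.py w6 .4404 .297 .01 .025
python3 - <<'E'
from h import *
m=env.camera_model('top'); im,d=env.get_image('top'); P=up(m,d)
s=np.hypot(P[...,0]-.614,P[...,1]+.046)<.026; q=P[s]; r=np.hypot(q[:,0]-.614,q[:,1]+.046); print('stack top z',np.median(q[(r>.018)][:,2]))
E
```

```text
19.95 [0.44145952 0.29372421 0.18879154] psi 46.82499867369532 q [20.8 22.9 83.4 -0.  73.7 64. ] [ 0.53761587 -0.00580554 -0.16328861]
centre [44.08 29.66] R 24.6 key void -1.9 width 35 yellow -2.3 12 z 0.0101
stack top z 0.09879791221941447
```

Run:
```python
from h import *
for f,p,psi in [('w6',(.44146,.29372,.18879),46.8),('w4',(.6018,.27656,.18954),110.6),('w2',(.4417,-.27334,.19059),-45.05),('w3',(.64333,-.11475,.24704),106.06),('w5',(.61531,-.04535,.16453),46.05)]:
    z=np.load(f+'.npz',allow_pickle=True); m=z['m'].item(); P=up(m,z['d'])-np.array(p); a=np.radians(psi)
    x=P[...,0]*np.cos(a)+P[...,1]*np.sin(a); y=P[...,0]*np.sin(a)-P[...,1]*np.cos(a)
    for sg in (1,-1):
        s=(abs(x)<.016)&(sg*y>.02)&(sg*y<.07)&(P[...,2]>-.045)&(z['d']>0)
        q=-P[s][:,2]; print(f,sg,s.sum(),'tip ahead of tcp mm',np.percentile(q,[90,98,99.5]).round(4)*1000, 'inner y',np.percentile(sg*y[s],[1,5]).round(4))
```

```text
w6 1 13603 tip ahead of tcp mm [-12.3   4.3   9.2] inner y [0.025  0.0324]
w6 -1 13648 tip ahead of tcp mm [-12.2   4.5   9.1] inner y [0.024  0.0323]
w4 1 14082 tip ahead of tcp mm [-13.2   3.6   8.5] inner y [0.0225 0.0307]
w4 -1 14019 tip ahead of tcp mm [-13.    3.8   8.4] inner y [0.0229 0.0317]
w2 1 12555 tip ahead of tcp mm [-13.3  -0.3   3.6] inner y [0.036  0.0421]
w2 -1 12622 tip ahead of tcp mm [-13.6  -0.4   3.5] inner y [0.0353 0.0419]
w3 1 14209 tip ahead of tcp mm [-9.   4.  10.5] inner y [0.0206 0.0234]
w3 -1 14192 tip ahead of tcp mm [-7.5  4.3 10.8] inner y [0.0206 0.0232]
w5 1 14537 tip ahead of tcp mm [-0.8  6.7 10.4] inner y [0.0207 0.0238]
w5 -1 14408 tip ahead of tcp mm [-1.5  6.6 10.3] inner y [0.0207 0.0238]
```

Fingertips are about 15 mm ahead of the TCP at this opening, so I'll grasp the thin ring with TCP at 17.5 mm.

Request:
{"fn": "servo_tool", "kwargs": {"newtons": 35, "steps": [{"tx": -0.05,"ty": 0.28,"tz": -3.5,"yaw": 0,"claw": 6.3},{"tx": 0,"ty": 0,"tz": -3.5,"yaw": 0,"claw": 6.3},{"tx": 0,"ty": 0,"tz": -3.5,"yaw": 0,"claw": 6.3},{"tx": 0,"ty": 0,"tz": -3.5,"yaw": 0,"claw": 6.3},{"tx": 0,"ty": 0,"tz": -1.5,"yaw": 0,"claw": 6.3},{"tx": 0,"ty": 0,"tz": -1,"yaw": 0,"claw": 6.3},{"tx": 0,"ty": 0,"tz": -0.6,"yaw": 0,"claw": 6.3},{"tx": 0,"ty": 0,"tz": 0,"yaw": 0,"claw": 6.3},{"tx": 0,"ty": 0,"tz": 0,"yaw": 0,"claw": 4.5},{"tx": 0,"ty": 0,"tz": 0,"yaw": 0,"claw": 4.5},{"tx": 0,"ty": 0,"tz": 0,"yaw": 0,"claw": 4.5},{"tx": 0,"ty": 0,"tz": 0,"yaw": 0,"claw": 4.5}]}}

```text
time_s: 21.2
position: [0.4408, 0.2976, 0.019]
tool_rot: [[0.683, 0.73, 0.002], [0.73, -0.683, 0.0], [0.002, 0.001, -1.0]]
ft_force: [-1.0, -1.7, 6.3]
grip_width: 0.0477
gripper_force: 36.4
```

Request:
{"fn": "servo_tool", "kwargs": {"steps": [{"tx": 0,"ty": 0,"tz": 2,"yaw": 0,"claw": 4.5},{"tx": 0,"ty": 0,"tz": 4.5,"yaw": 0,"claw": 4.5},{"tx": 0,"ty": 0,"tz": 4.5,"yaw": 0,"claw": 4.5},{"tx": 1.95,"ty": -3.8,"tz": 4,"yaw": 3,"claw": 4.5},{"tx": 1.95,"ty": -3.8,"tz": 0,"yaw": 3,"claw": 4.5},{"tx": 1.95,"ty": -3.8,"tz": 0,"yaw": 0,"claw": 4.5},{"tx": 1.95,"ty": -3.8,"tz": 0,"yaw": 0,"claw": 4.5},{"tx": 1.95,"ty": -3.8,"tz": 0,"yaw": 0,"claw": 4.5},{"tx": 1.95,"ty": -3.8,"tz": 0,"yaw": 0,"claw": 4.5},{"tx": 1.95,"ty": -3.8,"tz": 0,"yaw": 0,"claw": 4.5},{"tx": 1.95,"ty": -3.8,"tz": 0,"yaw": 0,"claw": 4.5},{"tx": 1.95,"ty": -3.8,"tz": 0,"yaw": 0,"claw": 4.5},{"tx": 0,"ty": -0.3,"tz": 0,"yaw": 0,"claw": 4.5},{"tx": 0,"ty": 0,"tz": 0,"yaw": 0,"claw": 4.5},{"tx": 0,"ty": 0,"tz": 0,"yaw": 0,"claw": 4.5},{"tx": 0,"ty": 0,"tz": 0,"yaw": 0,"claw": 4.5},{"tx": 0,"ty": 0,"tz": 0,"yaw": 0,"claw": 4.5}]}}

```text
time_s: 22.9
position: [0.6128, -0.0409, 0.1624]
tool_rot: [[0.602, 0.799, 0.0], [0.799, -0.602, 0.0], [0.0, 0.0, -1.0]]
ft_force: [1.3, 0.2, -0.2]
grip_width: 0.0474
gripper_force: 36.7
```

```bash
python3 look.py w7 .616 -.0475 .159 .025
```

```text
22.95 [ 0.61283211 -0.04106061  0.16234469] psi 52.979343679074475 q [-14.9  32.2  71.5   0.   76.2  22.2] [ 0.15273187 -0.09931688 -0.76866152]
centre [ 22420.   -15001.05] R 269249.3 key void -90.0 width 360 yellow 0.0 0 z 0.1592
```

Run:
```python
from h import *
z=np.load('w7.npz',allow_pickle=True); m=z['m'].item(); P=up(m,z['d']); s=np.hypot(P[...,0]-.613,P[...,1]+.041)<.024; print(np.histogram(P[s][:,2],bins=np.arange(.1,.18,.004)))
ring(z['im'],z['d'],m,(.6128,-.041),.1535); o=env.observe(); print(o['position'])
```

```text
(array([ 213,  149,  153,  414,    0,    0,    0,    0,    0,    0,   87,
        470,  567, 4815,   15,   23,   16,   24,   27]), array([0.1  , 0.104, 0.108, 0.112, 0.116, 0.12 , 0.124, 0.128, 0.132,
       0.136, 0.14 , 0.144, 0.148, 0.152, 0.156, 0.16 , 0.164, 0.168,
       0.172, 0.176]))
centre [61.28 -4.12] R 25.3 key void 5.1 width 31 yellow 2.3 61 z 0.1533
[ 0.61283211 -0.04106061  0.16234469]
```

Request:
{"fn": "servo_tool", "kwargs": {"steps": [{"tx": 0.32,"ty": -0.58,"tz": -0.6,"yaw": 0,"claw": 4.5},{"tx": 0,"ty": 0,"tz": -1,"yaw": 0,"claw": 4.5},{"tx": 0,"ty": 0,"tz": -1,"yaw": 0,"claw": 4.5},{"tx": 0,"ty": 0,"tz": 0,"yaw": 0,"claw": 4.5},{"tx": 0,"ty": 0,"tz": 0,"yaw": 0,"claw": 4.5},{"tx": 0,"ty": 0,"tz": 0,"yaw": 0,"claw": 4.5}]}}

```text
time_s: 23.55
position: [0.6164, -0.0478, 0.1364]
tool_rot: [[0.603, 0.798, 0.001], [0.798, -0.603, -0.0], [0.0, 0.0, -1.0]]
ft_force: [0.2, -0.1, -1.9]
grip_width: 0.0482
gripper_force: 36.7
```

Request:
{"fn": "servo_tool", "kwargs": {"steps": [{"tx": 0,"ty": 0.06,"tz": -0.2,"yaw": 0,"claw": 4.5},{"tx": 0,"ty": 0,"tz": -0.2,"yaw": 0,"claw": 4.5},{"tx": 0,"ty": 0,"tz": -0.2,"yaw": 0,"claw": 4.5},{"tx": 0,"ty": 0,"tz": -0.2,"yaw": 0,"claw": 4.5},{"tx": 0,"ty": 0,"tz": -0.2,"yaw": 0,"claw": 4.5},{"tx": 0,"ty": 0,"tz": 0,"yaw": 0,"claw": 4.5}]}}

```text
time_s: 24.15
position: [0.6161, -0.0472, 0.1257]
tool_rot: [[0.603, 0.798, -0.001], [0.798, -0.603, 0.0], [-0.0, -0.001, -1.0]]
ft_force: [-0.1, 0.1, -0.7]
grip_width: 0.048
gripper_force: 36.7
```

Request:
{"fn": "servo_tool", "kwargs": {"steps": [{"tx": 0,"ty": 0,"tz": -0.1,"yaw": 0,"claw": 4.5},{"tx": 0,"ty": 0,"tz": -0.1,"yaw": 0,"claw": 4.5},{"tx": 0,"ty": 0,"tz": -0.1,"yaw": 0,"claw": 4.5},{"tx": 0,"ty": 0,"tz": -0.1,"yaw": 0,"claw": 4.5},{"tx": 0,"ty": 0,"tz": 0,"yaw": 0,"claw": 4.5}]}}

```text
time_s: 24.65
position: [0.6161, -0.0472, 0.1219]
tool_rot: [[0.603, 0.798, -0.0], [0.798, -0.603, 0.0], [-0.0, -0.0, -1.0]]
ft_force: [-0.1, 1.0, -0.8]
grip_width: 0.0482
gripper_force: 36.7
```

Request:
{"fn": "servo_tool", "kwargs": {"steps": [{"tx": 0,"ty": 0,"tz": -0.1,"yaw": 0,"claw": 4.5},{"tx": 0,"ty": 0,"tz": -0.1,"yaw": 0,"claw": 4.5},{"tx": 0,"ty": 0,"tz": -0.1,"yaw": 0,"claw": 4.5},{"tx": 0,"ty": 0,"tz": -0.05,"yaw": 0,"claw": 4.5},{"tx": 0,"ty": 0,"tz": 0,"yaw": 0,"claw": 4.5}]}}

```text
time_s: 25.15
position: [0.6162, -0.0472, 0.1185]
tool_rot: [[0.603, 0.798, -0.0], [0.798, -0.603, 0.0], [-0.0, -0.0, -1.0]]
ft_force: [0.6, -0.3, -1.5]
grip_width: 0.0482
gripper_force: 36.7
```

Request:
{"fn": "servo_tool", "kwargs": {"steps": [{"tx": 0,"ty": 0,"tz": -0.05,"yaw": 0,"claw": 4.5},{"tx": 0,"ty": 0,"tz": -0.05,"yaw": 0,"claw": 4.5},{"tx": 0,"ty": 0,"tz": -0.05,"yaw": 0,"claw": 4.5},{"tx": 0,"ty": 0,"tz": 0,"yaw": 0,"claw": 4.5}]}}

```text
time_s: 25.55
position: [0.6163, -0.0472, 0.118]
tool_rot: [[0.603, 0.798, 0.001], [0.798, -0.603, -0.0], [0.0, 0.001, -1.0]]
ft_force: [-2.0, -0.0, 6.3]
grip_width: 0.048
gripper_force: 37.3
```

Seated at exactly the expected height with about 8 N. Release, retreat and check.

Request:
{"fn": "servo_tool", "kwargs": {"steps": [{"tx": 0,"ty": 0,"tz": 0,"yaw": 0,"claw": 6.5},{"tx": 0,"ty": 0,"tz": 0,"yaw": 0,"claw": 6.5},{"tx": 0,"ty": 0,"tz": 0,"yaw": 0,"claw": 6.5},{"tx": 0,"ty": 0,"tz": 1,"yaw": 0,"claw": 6.5},{"tx": 0,"ty": 0,"tz": 3,"yaw": 0,"claw": 6.5},{"tx": 0,"ty": 0,"tz": 4,"yaw": 0,"claw": 6.5},{"tx": -1,"ty": 3,"tz": 4,"yaw": 0,"claw": 6.5},{"tx": -2,"ty": 4,"tz": 0,"yaw": 0,"claw": 6.5},{"tx": -2,"ty": 4,"tz": 0,"yaw": 0,"claw": 6.5},{"tx": -2,"ty": 4,"tz": 0,"yaw": 0,"claw": 6.5},{"tx": -2,"ty": 4,"tz": 0,"yaw": 0,"claw": 6.5},{"tx": 0,"ty": 0,"tz": 0,"yaw": 0,"claw": 6.5},{"tx": 0,"ty": 0,"tz": 0,"yaw": 0,"claw": 6.5},{"tx": 0,"ty": 0,"tz": 0,"yaw": 0,"claw": 6.5}]}}

```text
time_s: 26.95
position: [0.5269, 0.1415, 0.2366]
tool_rot: [[0.604, 0.797, 0.001], [0.797, -0.604, -0.0], [0.0, 0.001, -1.0]]
ft_force: [0.5, -0.2, -0.5]
grip_width: 0.0649
gripper_force: 0.0
```

Run:
```python
from h import *
m=env.camera_model('top'); im,d=env.get_image('top'); P=up(m,d)
s=np.hypot(P[...,0]-.614,P[...,1]+.046)<.024; q=P[s]; r=np.hypot(q[:,0]-.614,q[:,1]+.046); print('stack top z',np.median(q[(r>.018)][:,2]))
s,_=env.get_image('scene'); a=cv2.resize(s[150:280,230:360],(520,520),interpolation=2); cv2.imwrite('pics/end.png',a[:,:,::-1]); print(env.observe()['ft_force'])
```

```text
stack top z 0.10842827333021487
[ 0.08597858  0.28080667 -0.11910644]
```

View pics/end.png

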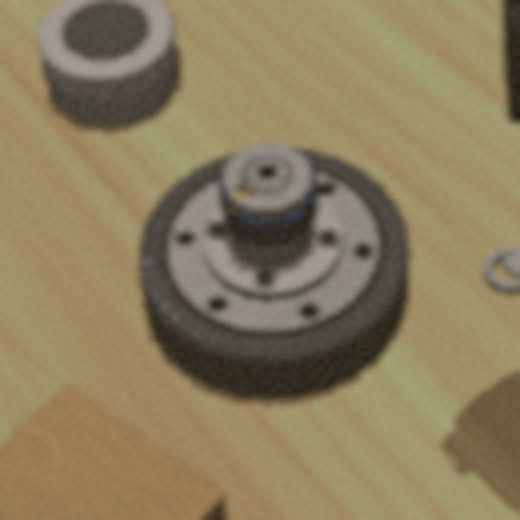

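The picture shows the full stack on the mandrel at (268,190): thick spacer, pulley, then thin spacer on top. Its top is at about 108.5 mm, against 109 mm expected.

```bash
python3 -c "
from rig import env; print(env.close_job())"
```

```text
the job is handed in; nothing more can be done
None
```

I slid the thick spacer, blue pulley and thin spacer onto the mandrel in that order, each lowered gently onto the key until it seated, and handed the job in at about 27 s; the stack top measured 108.4 mm against 109 mm nominal.

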